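Fold a packed carton shut, plain flap first

ROBOT

A 7-joint arm with a two-finger parallel gripper is mounted at the origin on a cart in front of the work surface, level with it; the furniture and walls round the work are solid. World frame = base frame: x ahead of the robot, y to its left, z up, the work surface at z = 0. Lengths are in m, angles in rad, forces in N, time in s.
With the tool pointing down it reaches from about 0.425 to 0.925 m from the base axis. Payload 6.8 kg.
Tool frame: the origin (TCP) lies on the mounting face of the last link; the fingertips stand 173 mm ahead of it and the grasp point (between the pads) lies 155 mm ahead of it; z points along the fingers, y is the line along which they close (so a half turn about z gives the same grasp; the last joint's range is limited). The gripper opens to 85 mm and grips with 20 to 120 N. Pads are 22 mm wide; open, the fingers measure 114 mm over their backs; the gripper's body (76 mm by 85 mm) begins 54 mm behind the grasp point. The pads swing forward as they close: fully open they stand 13 mm farther back than shut.
Start: joints at [1.107, 0.477, 0.022, 1.555, -0.011, 1.109, -0.083], TCP at [0.235, -0.633, 0.405] pointing down, gripper open.
Joint ranges: [-2.96, 2.96], [-0.34, 2.1], [-1.41, 1.46], [0.24, 2.44], [-1.37, 4.51], [0.17, 1.92], [-2.96, 2.96]. Speed limits (rad/s): [2.39, 2.39, 3.14, 3.14, 3.14, 3.14, 3.14].

INTERFACE

Orientations are given as a rotation vector (axis times angle).
In Python, from bench import r gives the robot as it stands.
- The arm moves only by the tool carry_out, never from a script. Its argument "moves" is a list of rows, each a list of 5 numbers: the shift along the tool's x, y, z in m, then the turn about the tool's z in rad, then the finger opening in m, from 0 to 0.0854. In form: [[dx, dy, dz, roll, claw], ...]. A call has exactly 8 rows; each row is the pose to reach, as a shift and turn from the pose commanded when the call began, along the tool's axes at that moment; what a row does not reach only later rows make up. A row lasts 1/10 s, in which the tool goes at most 50 mm and 8.59 degrees, less where a joint would pass 70% of its speed; a pose out of reach is approached as far as the arm can. A call with a gripper value outside its range is refused whole. The fingers move at their own pace and stop on an object; "force" is the grip in N (left out, the last holds). Time passes only in rows, so rows that repeat a pose let the fingers close, or fill a call up. It gives the time, the measured TCP pose, the force, the opening and the grip force at its end, in the units of the state.
- r.get_obs(): the state, without advancing time (a new reading comes with each control period).
- r.grab_frame(name): name is "side" or "top"; returns the picture (400x640x3 uint8, red, green, blue); there is no depth.
- r.calibration(name): a dict with "fx", "fy", "cx", "cy" (pixels), "rvec" (rotation vector, rad) and "tvec" (3), from world to camera coordinates, as OpenCV has them. Camera axes: x right, y down, z forward; pixel columns grow to the right and rows downward; lengths in m; the calibration is good to about 2 mm. A picture is of the moment at which its call begins. calibration takes no time and is no camera call.
- r.hand_in(): hands the job in; it is judged then, once.
The state is a dict: "clock": time; "joints": joint angles; "qvel": joint speeds; "tau": joint torques, N m; "tcp_pos": TCP position; "orientation": TCP orientation; "contact_force": force on the tool from outside, world axes, zero at the start; "moment": the same for the moment, N m; "grip_width": finger opening in m; "gripper_force": force on a finger pad.
Only numpy, scipy, OpenCV 4.12 (cv2) and the standard library are available. Lean on these libraries where they do the work, as an engineer would, in place of code of your own. Each camera call takes 0.05 s, during which the arm holds its last target. There are 200 camera calls.

TASK

The small cardboard carton of groceries on the worktop is packed: close it. First fold the plain flap down flat, and only then fold the flap with the blue stripe down flat over it. Leave the rust-red cup where it stands.

Things in the scene. Friction and masses are not known exactly. Their poses are not given: they have to be found in the camera images.
- carton: Open-topped brown cardboard carton, 140 mm (its x) by 150 mm (its y), 90 mm high, walls 4 mm, holding a tin and a lemon that lie below the rim. It stands firmly and does not slide. Origin at the centre of its underside, z up. The creases (hinge lines) of its two top flaps run along its x axis: the plain flap's crease lies at y = -73 mm, z = 91.5 mm, the blue-striped flap's crease at y = +73 mm, z = 95.5 mm. Both flaps start standing up, leaning a little outward.
- plain_flap (a joint): Angle of the plain brown flap, 136 mm wide (along the carton's x), 75 mm from crease to free edge, 3 mm thick, on the carton's -y side. 0 = folded down flat, pointing inward (+y) over the opening; pi/2 = standing upright; larger = leaning outward. Its stop is at 0. The crease is stiff, the flap stays at whatever angle it is left; about 0.7 N near its middle moves it.
- striped_flap (a joint): Angle of the flap with the wide blue stripe down its middle (on both faces), 136 mm wide, 90 mm from crease to free edge, 3 mm thick, on the carton's +y side. 0 = folded down flat, pointing inward (-y), its free edge lying over that of the plain flap; pi/2 = upright; larger = leaning outward. Its stop is at 0. Stiff crease as on the plain flap.
- red_cup: Rust-red espresso cup with a handle, 64 x 91 x 50 mm, loose, standing on the worktop: a bystander to be left alone. Origin at the centre of its underside, handle included.

How it is judged:
By the outcome, as a careful person would: the job done as asked, in the order asked, and still so for the second after the job is handed in, with the robot touching nothing.
It also fails if it takes over 38 s, if anything falls off the work surface, if the arm or the gripper's body presses on something with over 40 N, if the wrist force passes 120 N, or if a joint passes its speed limit or range.

## Working session

There is one attempt and no reset: what is moved stays moved. The work goes in short steps, Python scripts to look and compute and a tool call to move; the robot and the scene stay as the last step left them, time stands still between calls to the robot, and variables do not carry over. Pictures are saved under pics/ and viewed, at most 10 in all, crops included, and the job is handed in when it is done.

Besides the shell and the picture viewer there is one more tool, called as a command line: name --pt "numbers of a row" for each row, then --argument value for the rest. carry_out: Moves the arm, as the interface text tells. Its arguments: {"type":"object","properties":{"moves":{"type":"array","items":{"type":"array","items":{"type":"number"}}},"force":{"type":"number"}},"required":["moves"]}

```bash
mkdir -p pics; ls; python3 - <<'E'
from bench import r
import cv2,numpy as np
for n in("side","top"):
    cv2.imwrite(f"pics/{n}0.png",r.grab_frame(n)[:,:,::-1]); c=r.calibration(n); print(n,c)
    R=cv2.Rodrigues(np.array(c["rvec"]))[0]; print("cam pos",-R.T@np.array(c["tvec"]))
o=r.get_obs(); print(o)
E
```

```text
pics
side {'fx': 413.17543635562026, 'fy': 413.17543635562026, 'cx': 316.2110894490545, 'cy': 196.9233921301673, 'rvec': array([ 1.91552005, -0.92618601,  0.52374347]), 'tvec': array([-0.27656782,  0.3454976 ,  0.37172961])}
cam pos [ 0.05746021 -0.31716003  0.47973857]
top {'fx': 416.02970746981475, 'fy': 416.02970746981475, 'cx': 321.6923018891515, 'cy': 206.89086990968994, 'rvec': array([ 2.0964423 , -2.13345155,  0.15328927]), 'tvec': array([0.16626629, 0.6472144 , 0.83284347])}
cam pos [0.4935552  0.12840566 0.93812283]
{'clock': 0.1, 'joints': array([ 1.10690123,  0.47774301,  0.02235625,  1.55635117, -0.01149813,
        1.10927808, -0.08308928]), 'qvel': array([-0.0023543 , -0.0013699 ,  0.00028411, -0.00105407, -0.00052743,
        0.00160086, -0.00030789]), 'tau': array([ 4.75944631e-03, -5.97756636e+01,  1.61412746e+00, -2.81953579e+01,
        1.29081178e-02,  5.03896052e-03,  3.84552413e-05]), 'tcp_pos': array([ 0.23504449, -0.63249606,  0.4038064 ]), 'orientation': array([-3.09043405e+00, -5.55685871e-01,  6.56116676e-04]), 'contact_force': array([ 0.34727152,  0.40249514, -0.18741042]), 'moment': array([ 0.04715047,  0.04026533, -0.00358332]), 'gripper_force': 0.0, 'grip_width': 0.0856724332672228}
```

View pics/side0.png

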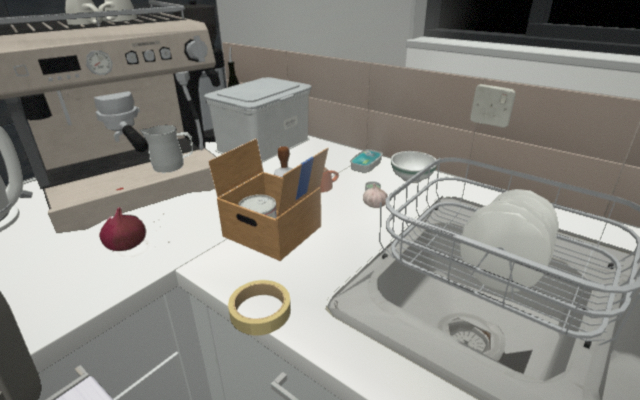

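View pics/top0.png

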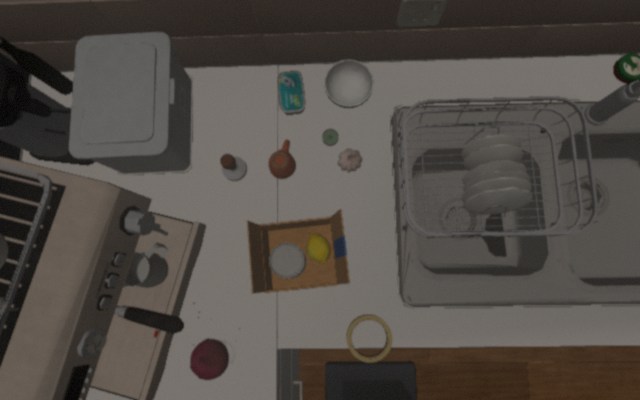

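The side picture shows the carton at about (270,215), with the plain flap standing at the left (237,170) and the striped flap at the right (303,175). In the top picture the carton is at about (300,255), with the plain flap on the left (258,255), the striped one on the right (342,247), and the cup at (282,164).

```bash
python3 - <<'E'
import cv2,numpy as np
t=cv2.imread("pics/top0.png")[195:305,230:370]; s=cv2.imread("pics/side0.png")[130:265,200:350]
t=cv2.convertScaleAbs(cv2.resize(t,None,fx=5,fy=5,interpolation=cv2.INTER_CUBIC),alpha=1.6)
s=cv2.resize(s,None,fx=4,fy=4,interpolation=cv2.INTER_CUBIC)
cv2.imwrite("pics/t1.png",t);cv2.imwrite("pics/s1.png",s)
E
cat > h.py <<'E'
import cv2,numpy as np
from bench import r
def cam(n):
    c=r.calibration(n);R=cv2.Rodrigues(np.array(c["rvec"]))[0];return c,R,-R.T@np.array(c["tvec"])
def plane(n,u,v,z):
    c,R,p=cam(n);d=R.T@np.array([(u-c["cx"])/c["fx"],(v-c["cy"])/c["fy"],1]);return p+d*(z-p[2])/d[2]
def proj(n,X):
    c,R,p=cam(n);q=R@np.array(X)+np.array(c["tvec"]);return np.array([c["fx"]*q[0]/q[2]+c["cx"],c["fy"]*q[1]/q[2]+c["cy"]])
def grab(n,f):
    a=r.grab_frame(n)[:,:,::-1];cv2.imwrite(f,a);return a
E
```

```text
(no output)
```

View pics/t1.png

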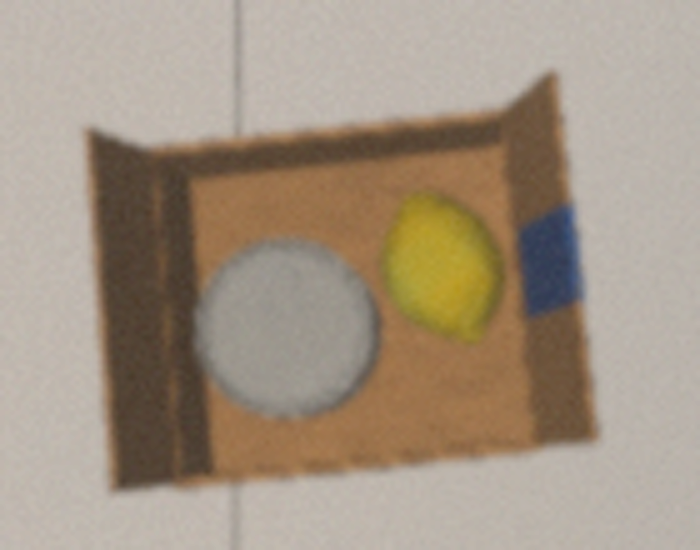

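View pics/s1.png

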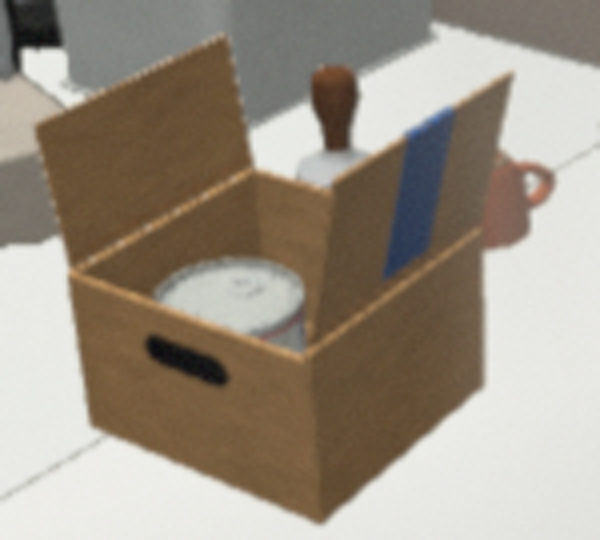

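The crops show the rim corners, flap tips and base corners clearly. I'll turn these into a carton pose and flap angles.

```bash
python3 - <<'E'
from h import *
np.set_printoptions(precision=4,suppress=True)
P=lambda n,x,y,z:plane(n,*( (x/5+230,y/5+195) if n=="top" else (x/4+200,y/4+130)),z)
for n,x,y in (("fl",150,148),("nl",180,485),("fr",505,112),("nr",535,440)): print(n,P("top",x,y,.092))
for n,x,y in (("nl",93,427),("nr",322,522),("fr",484,385)): print("base",n,P("side",x,y,0))
for n,x,y in (("nl",72,272),("nr",305,355)): print("rim",n,P("side",x,y,.092))
def tri(a,b):
    A=[];B=[]
    for n,(x,y) in (("top",a),("side",b)):
        p=P(n,x,y,0);c=cam(n)[2];d=(p-c)/np.linalg.norm(p-c);M=np.eye(3)-np.outer(d,d);A.append(M);B.append(M@c)
    s=np.linalg.lstsq(np.vstack(A),np.hstack(B),rcond=None);return s[0],s[1]
for n,a,b in (("plain n",(112,488),(38,128)),("plain f",(88,130),(225,35)),("str n",(597,438),(335,185)),("str f",(555,72),(512,75))): print(n,*tri(a,b))
print("cup",plane("top",282,164,.05),plane("top",286,142,.03)," bell",plane("top",228,160,.08), plane("side",283,152,.1))
print(r.get_obs()["orientation"], cv2.Rodrigues(r.get_obs()["orientation"])[0])
E
```

```text
fl [0.6098 0.2817 0.092 ]
nl [0.4734 0.2681 0.092 ]
fr [0.6219 0.1351 0.092 ]
nr [0.4891 0.1256 0.092 ]
base nl [0.4732 0.2683 0.    ]
base nr [ 0.4882  0.1233 -0.    ]
base fr [0.6248 0.1351 0.    ]
rim nl [0.4722 0.265  0.092 ]
rim nr [0.4867 0.1251 0.092 ]
plain n [0.4753 0.2809 0.1621] [0.]
plain f [0.6074 0.2921 0.1639] [0.]
str n [0.4899 0.1038 0.1803] [0.]
str f [0.6231 0.1156 0.1807] [0.]
cup [0.7501 0.2418 0.05  ] [0.8078 0.2353 0.03  ]  bell [0.7532 0.3548 0.08  ] [0.6977 0.3041 0.1   ]
[-3.0904 -0.5557  0.0007] [[ 0.9374  0.3484 -0.0007]
 [ 0.3484 -0.9374  0.0015]
 [-0.0001 -0.0016 -1.    ]]
```

carry_out --pt "0.034 -0.025 -0.0045 -0.055 0" --pt "0.068 -0.05 -0.009 -0.11 0" --pt "0.102 -0.075 -0.0135 -0.165 0" --pt "0.136 -0.1 -0.018 -0.22 0" --pt "0.17 -0.125 -0.0225 -0.275 0" --pt "0.204 -0.15 -0.027 -0.33 0" --pt "0.238 -0.175 -0.0315 -0.385 0" --pt "0.272 -0.2 -0.036 -0.44 0" --force 20

```text
clock: 0.9
tcp_pos: [0.4209, -0.3489, 0.4406]
orientation: [-2.895, -1.22, 0.001]
contact_force: [0.2, -0.9, -0.2]
grip_width: 0.0004
gripper_force: 0.0
```

```bash
cat >> h.py <<'E'
def to(x,y,z):
    o=r.get_obs();R=cv2.Rodrigues(np.array(o["orientation"]))[0]
    h=np.degrees(np.arctan2(R[1,0],R[0,0]))
    print("shift",(R.T@(np.array([x,y,z])-o["tcp_pos"])).round(4),"heading",h.round(2),"roll to 95.7:",np.radians(h-95.7).round(3))
    print(o["clock"],o["tcp_pos"].round(4),"R",R.round(3).tolist(),"q",o["joints"].round(2),"F",o["contact_force"].round(2),"w",o["grip_width"])
E
python3 - <<'E'
from h import *
to(.5,0,.44)
# knob position from two views
A=[];B=[]
for n,u,v in(("top",135,222),("side",196,50)):
    p=plane(n,u,v,0);c=cam(n)[2];d=(p-c)/np.linalg.norm(p-c);M=np.eye(3)-np.outer(d,d);A.append(M);B.append(M@c)
print("knob",np.linalg.lstsq(np.vstack(A),np.hstack(B),rcond=None)[0])
E
```

```text
shift [ 0.305  -0.187   0.0006] heading 45.72 roll to 95.7: -0.872
0.9 [ 0.4209 -0.3489  0.4406] R [[0.698, 0.716, -0.0], [0.716, -0.698, 0.0], [-0.0, -0.0, -1.0]] q [ 0.75  0.24 -0.2   1.81  0.05  1.09 -0.25] F [ 0.21 -0.92 -0.18] w 0.00037122501473622904
knob [0.585387   0.42544527 0.33118407]
```

carry_out --pt "0.038 -0.0235 0 -0.055 0" --pt "0.076 -0.047 0 -0.11 0" --pt "0.114 -0.07 0 -0.165 0" --pt "0.152 -0.0935 0 -0.22 0" --pt "0.19 -0.117 0 -0.275 0" --pt "0.228 -0.14 0 -0.33 0" --pt "0.266 -0.1635 0 -0.385 0" --pt "0.305 -0.187 0 -0.44 0"

```text
clock: 1.7
tcp_pos: [0.5001, -0.0002, 0.4406]
orientation: [2.559, 1.822, -0.001]
contact_force: [0.4, -0.6, 0.4]
grip_width: 0.0
gripper_force: 0.0
```

```bash
python3 -c "
from h import *
to(.538,.322,.44)"
```

```text
shift [ 0.3169 -0.0696  0.0004] heading 70.91 roll to 95.7: -0.433
1.7 [ 5.001e-01 -2.000e-04  4.406e-01] R [[0.327, 0.945, -0.0], [0.945, -0.327, -0.0], [-0.0, -0.0, -1.0]] q [ 0.32  0.19 -0.5   1.89  0.1   1.08 -0.56] F [ 0.4  -0.59  0.36] w 3.609097766056506e-05
```

carry_out --pt "0.04 -0.0085 0 -0.055 0" --pt "0.08 -0.0175 0 -0.11 0" --pt "0.12 -0.026 0 -0.165 0" --pt "0.16 -0.035 0 -0.22 0" --pt "0.2 -0.0435 0 -0.275 0" --pt "0.24 -0.0525 0 -0.33 0" --pt "0.28 -0.061 0 -0.385 0" --pt "0.317 -0.07 0 -0.433 0"

```text
clock: 2.5
tcp_pos: [0.5384, 0.3222, 0.4402]
orientation: [-2.107, -2.33, 0.001]
contact_force: [0.2, -0.9, 0.0]
grip_width: 0.0004
gripper_force: 0.0
```

```bash
python3 - <<'E'
from h import *
to(.538,.320,.31)
a=grab("side","pics/s2.png"); b=grab("top","pics/t2.png")
cv2.imwrite("pics/m2.png",np.vstack([a[0:280,100:500],b[120:400,100:500]]))
E
```

```text
shift [-0.0021 -0.0005  0.1302] heading 95.73 roll to 95.7: 0.001
2.5 [0.5384 0.3222 0.4402] R [[-0.1, 0.995, -0.001], [0.995, 0.1, -0.0], [-0.0, -0.001, -1.0]] q [-0.15  0.45 -0.67  1.6   0.29  1.2  -0.78] F [ 0.24 -0.87  0.04] w 0.00035038169429019183
```

View pics/m2.png

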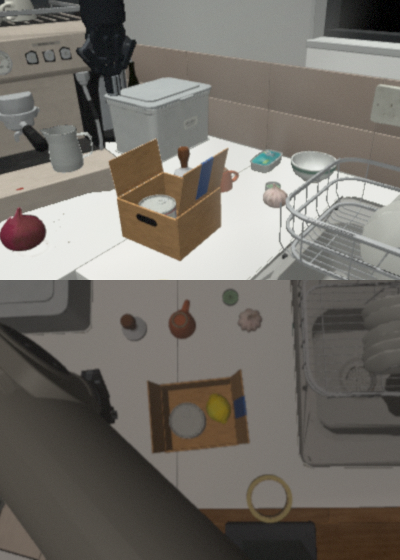

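The gripper hangs outside the plain flap: its tips are at about (205,90) in the side view and it is at about (197,235) in the top view. The flaps and cup haven't moved. Next I'll lower it.

carry_out --pt "0 0 0.02 0 0" --pt "0 0 0.04 0 0" --pt "0 0 0.06 0 0" --pt "0 0 0.08 0 0" --pt "0 0 0.1 0 0" --pt "0 0 0.12 0 0" --pt "0 0 0.13 0 0" --pt "0 0 0.13 0 0"

```text
clock: 3.4
tcp_pos: [0.5381, 0.3197, 0.3091]
orientation: [-2.11, -2.327, 0.005]
contact_force: [0.6, 0.2, -0.7]
grip_width: -0.0002
gripper_force: 0.0
```

```bash
python3 - <<'E'
from h import *
to(.538,.320,.31)
a=grab("side","pics/s3.png")
cv2.imwrite("pics/m3.png",cv2.resize(a[60:260,140:380],None,fx=2.5,fy=2.5))
print(proj("side",[.538,.322,.137]))
E
```

```text
shift [ 0.0003 -0.0001 -0.0009] heading 95.59 roll to 95.7: -0.002
3.4 [0.5381 0.3197 0.3091] R [[-0.097, 0.995, -0.003], [0.995, 0.097, -0.002], [-0.002, -0.003, -1.0]] q [-0.19  0.58 -0.62  1.73  0.39  0.97 -0.86] F [ 0.63  0.15 -0.66] w -0.00018412640044625822
[222.41159219 157.89888628]
```

View pics/m3.png

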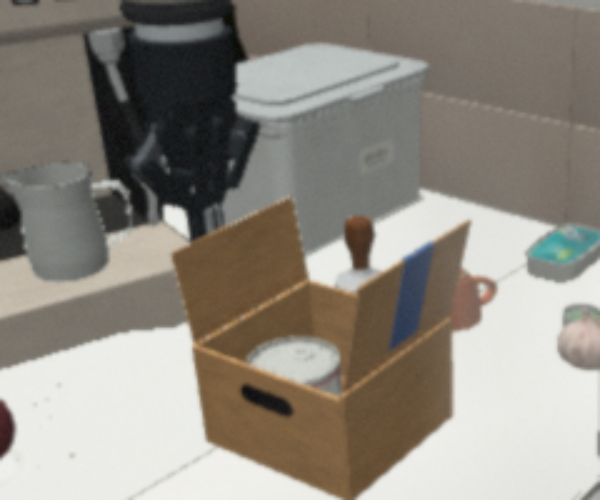

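The closed fingers stand just outside the plain flap, at about (205,225) in this crop, and touch nothing. Next I sweep the flap inward along an arc.

carry_out --pt "-0.015 0 0 0 0" --pt "-0.03 0 0 0 0" --pt "-0.04 0 0 0 0" --pt "-0.052 0 0.001 0 0" --pt "-0.062 0 0.006 0 0" --pt "-0.07 0 0.013 0 0" --pt "-0.077 0 0.021 0 0" --pt "-0.082 0 0.029 0 0"

```text
clock: 4.25
tcp_pos: [0.5465, 0.2384, 0.2808]
orientation: [-2.11, -2.327, 0.0]
contact_force: [-0.6, 0.7, 0.3]
grip_width: 0.0002
gripper_force: 0.5
```

```bash
python3 - <<'E'
from h import *
to(.545,.232,.2665)
E
```

```text
shift [-0.0062 -0.0021  0.0143] heading 95.6 roll to 95.7: -0.002
4.25 [0.5465 0.2384 0.2808] R [[-0.098, 0.995, -0.0], [0.995, 0.098, 0.0], [0.0, -0.0, -1.0]] q [-0.06  0.57 -0.61  1.82  0.41  0.88 -0.76] F [-0.55  0.74  0.34] w 0.00015515496139723674
```

carry_out --pt "-0.002 0 0.004 0 0" --pt "-0.004 0 0.007 0 0" --pt "-0.006 0 0.01 0 0" --pt "-0.006 0 0.012 0 0" --pt "-0.006 0 0.013 0 0" --pt "-0.006 0 0.014 0 0" --pt "-0.006 0 0.0145 0 0" --pt "-0.006 0 0.0145 0 0"

```text
clock: 5.05
tcp_pos: [0.547, 0.2331, 0.2672]
orientation: [2.11, 2.328, 0.0]
contact_force: [-0.5, 0.5, -1.2]
grip_width: 0.0
gripper_force: 0.0
```

```bash
python3 - <<'E'
from h import *
to(.545,.232,.2665)
b=grab("top","pics/t4.png");a=grab("side","pics/s4.png")
cv2.imwrite("pics/m4.png",cv2.resize(a[60:260,140:380],None,fx=2.5,fy=2.5))
E
```

```text
shift [-0.0009 -0.0021  0.0007] heading 95.62 roll to 95.7: -0.001
5.05 [0.547  0.2331 0.2672] R [[-0.098, 0.995, 0.0], [0.995, 0.098, 0.0], [0.0, 0.0, -1.0]] q [-0.06  0.58 -0.6   1.83  0.42  0.86 -0.76] F [-0.55  0.51 -1.22] w 1.4140468280358046e-05
```

View pics/m4.png

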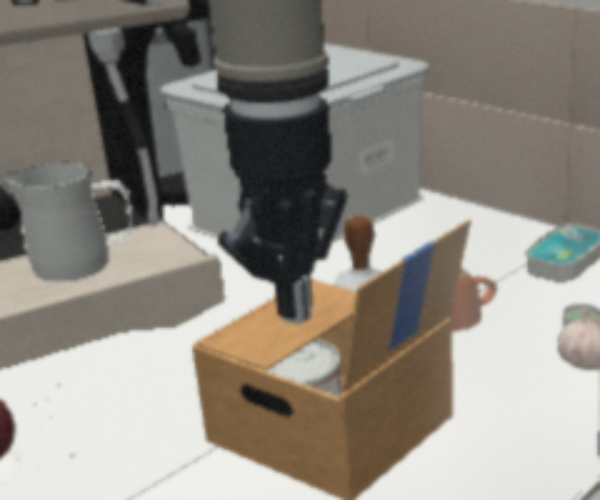

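The plain flap is now almost flat, with the fingertips on it at (293,318). I'll press a little further until it reaches its stop.

carry_out --pt "0 0 0.001 0 0" --pt "0 0 0.0015 0 0" --pt "0 0 0.002 0 0" --pt "0 0 0.0025 0 0" --pt "0 0 0.003 0 0" --pt "0 0 0.003 0 0" --pt "0 0 0.003 0 0" --pt "0 0 0.003 0 0"

```text
clock: 5.95
tcp_pos: [0.547, 0.2334, 0.2662]
orientation: [2.109, 2.326, 0.001]
contact_force: [-5.3, -4.0, 16.1]
grip_width: 0.0003
gripper_force: 8.4
```

carry_out --pt "0 0 -0.03 0 0" --pt "0 0 -0.075 0 0" --pt "0 0 -0.12 0 0" --pt "0 0 -0.165 0 0" --pt "-0.039 0 -0.17 0 0" --pt "-0.078 0 -0.17 0 0" --pt "-0.117 -0.001 -0.17 0 0" --pt "-0.156 -0.002 -0.17 0 0"

```text
clock: 6.75
tcp_pos: [0.5601, 0.0761, 0.4344]
orientation: [2.109, 2.327, 0.0]
contact_force: [0.4, -0.3, -0.5]
grip_width: 0.0001
gripper_force: 0.0
```

```bash
python3 - <<'E'
from h import *
to(.5605,.0777,.3185)
grab("top","pics/t5.png");a=grab("side","pics/s5.png")
cv2.imwrite("pics/m5.png",cv2.resize(a[60:260,140:380],None,fx=2.5,fy=2.5))
E
```

```text
shift [0.0015 0.0005 0.1159] heading 95.63 roll to 95.7: -0.001
6.75 [0.5601 0.0761 0.4344] R [[-0.098, 0.995, 0.001], [0.995, 0.098, -0.0], [-0.0, 0.001, -1.0]] q [ 0.27  0.34 -0.65  1.75  0.22  1.12 -0.35] F [ 0.39 -0.33 -0.49] w 0.00013805583709177547
```

View pics/m5.png

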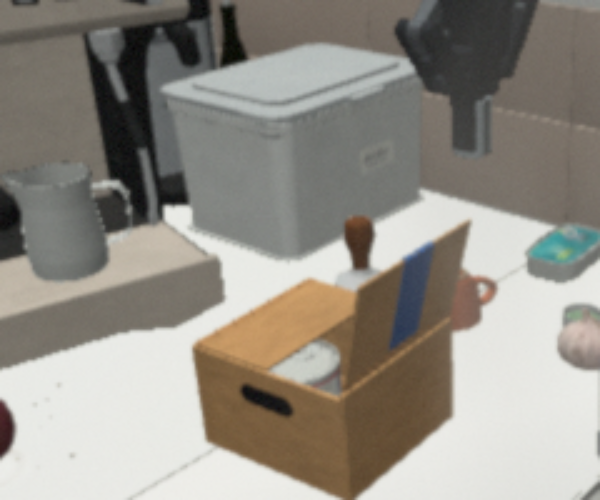

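The plain flap lies flat, its free edge running from about (270,370) to (355,318), and the cup hasn't moved. The fingers hang outside the striped flap at about (470,150), so I can lower them.

carry_out --pt "0 0 0.02 0 0" --pt "0 0 0.04 0 0" --pt "0 0 0.06 0 0" --pt "0 0 0.08 0 0" --pt "0 0 0.1 0 0" --pt "0 0 0.112 0 0" --pt "0 0 0.116 0 0" --pt "0 0 0.116 0 0"

```text
clock: 7.65
tcp_pos: [0.5603, 0.0778, 0.3181]
orientation: [-2.109, -2.328, 0.0]
contact_force: [0.2, 0.7, -0.3]
grip_width: 0.0001
gripper_force: 0.0
```

carry_out --pt "0.016 0 0 0 0" --pt "0.031 0 0 0 0" --pt "0.044 0 0 0 0" --pt "0.057 0 0.001 0 0" --pt "0.069 0 0.006 0 0" --pt "0.079 0 0.013 0 0" --pt "0.087 0 0.021 0 0" --pt "0.094 0 0.029 0 0"

```text
clock: 8.45
tcp_pos: [0.5508, 0.1716, 0.2881]
orientation: [-2.11, -2.327, 0.002]
contact_force: [-0.2, -1.6, 0.8]
grip_width: -0.0002
gripper_force: 0.4
```

carry_out --pt "0.003 0 0.004 0 0" --pt "0.006 0 0.008 0 0" --pt "0.009 0 0.0115 0 0" --pt "0.01 0 0.0145 0 0" --pt "0.01 0 0.0165 0 0" --pt "0.01 0 0.0175 0 0" --pt "0.01 0 0.0185 0 0" --pt "0.01 0 0.019 0 0"

```text
clock: 9.25
tcp_pos: [0.5502, 0.1811, 0.2705]
orientation: [2.11, 2.327, 0.0]
contact_force: [-1.0, -0.7, 5.5]
grip_width: -0.0
gripper_force: 2.6
```

A little more pressure to reach the stop.

carry_out --pt "0 0 0.0005 0 0" --pt "0 0 0.001 0 0" --pt "0 0 0.0015 0 0" --pt "0 0 0.0015 0 0" --pt "0 0 0.0015 0 0" --pt "0 0 0.0015 0 0" --pt "0 0 0.0015 0 0" --pt "0 0 0.0015 0 0"

```text
clock: 10.05
tcp_pos: [0.5501, 0.1812, 0.2702]
orientation: [2.11, 2.327, 0.0]
contact_force: [-4.0, -2.0, 12.6]
grip_width: 0.0004
gripper_force: 6.7
```

carry_out --pt "0 0 -0.01 0 0" --pt "0 0 -0.04 0 0" --pt "0 0 -0.08 0 0" --pt "0 0 -0.12 0 0" --pt "-0.04 0 -0.15 0 0" --pt "-0.08 0 -0.15 0 0" --pt "-0.12 0 -0.15 0 0" --pt "-0.16 0 -0.15 0 0"

```text
clock: 10.85
tcp_pos: [0.5656, 0.0202, 0.4194]
orientation: [2.109, 2.327, 0.001]
contact_force: [0.6, -0.3, -0.2]
grip_width: -0.0002
gripper_force: 0.0
```

```bash
python3 - <<'E'
from h import *
a=grab("side","pics/s6.png");b=grab("top","pics/t6.png")
cv2.imwrite("pics/m6.png",np.vstack([cv2.resize(a[100:260,180:380],None,fx=2,fy=2),cv2.convertScaleAbs(b[140:300,200:400],alpha=1.5).repeat(2,0).repeat(2,1)[:270]]))
E
```

```text
(no output)
```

View pics/m6.png

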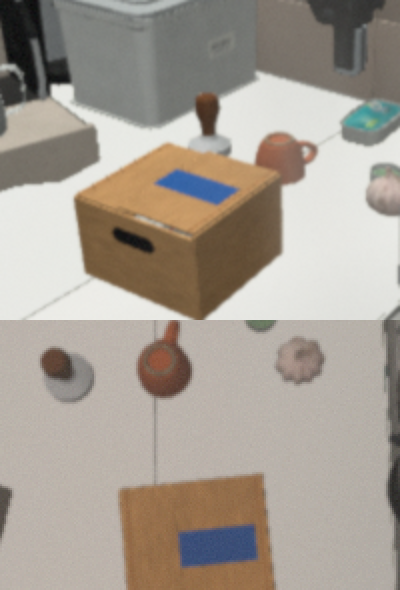

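The carton is closed: the striped flap (stripe at (197,187) in the side crop) lies flat over the plain one. The cup stands where it was, and the arm is clear.

```bash
python3 -c "
from bench import r
print(r.hand_in())"
```

```text
the job is handed in; nothing more can be done
None
```

The carton is closed, with the plain flap folded flat first and the striped flap flat over it; the red cup was left where it stood, and I handed the job in at about 11 s.

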